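# Stow the candle jars in the chest's hidden push-to-open drawer

## Task

Press the round wooden pad on top of the chest so that its hidden drawer springs out, stand the three amber candle jars in the round well of the open drawer, packed in a close triangle so that all three stand flat on its floor, then push the drawer shut until it latches and stays shut. Keep the jars upright all the while, and leave everything else on the table and on the chest where it stands.

Things in the scene. Friction and masses are not known exactly. Their poses are not given: they have to be found in the camera images.
- chest: plain wooden chest fixed to the table, 196 mm deep (x) x 190 wide (y) x 88 high, walls and top 8 mm. Origin: centre of its underside; x points from its front (towards the robot, front edges at x = -98 mm) to its back, z up. A plain board without handle covers its whole front: it is the front of a hidden spring-loaded drawer, held shut by a latch
- latch (a joint): travel of the round press pad on the chest's top, in m: 0 = up, 0.007 = fully down. A spring lifts it again; fully down takes about 5 N. The drawer is released somewhere between 0.003 and 0.006, so press it fully down
- pad_top (a point): centre of the top face of the press pad: a round light-wood boss 40 mm across that stands 10 mm proud of the chest's top, at x = -58 mm, y = +45 mm, z = 98 mm in the chest's frame; it moves down with the pad
- drawer (a joint): how far the drawer is out along the chest's -x, in m: 0 latched shut, 0.155 fully out. Released, it glides out by itself in about 1.5 s; a 4 to 6 N spring keeps it out. To shut it, push the front board along the chest's +x (10 to 15 N at 0.06 m/s) to 3 or 4 mm past shut (hard stop at -0.004): the latch catches and, let go, it stays at about 0
- drawer_front (a point): centre of the outer face of the drawer's front board (188 mm wide, 12 thick, from 5 to 84 mm above the table, its centre 44.5 mm above it); 116 mm in front of the chest's origin when shut; moves with the drawer; axes as the chest
- well (a point): centre of the floor, 8 mm above the table, of the round steel well in the drawer; moves with the drawer; axes as the chest. 142 mm across inside, wall 20 mm high and 3 thick; its centre is 91 mm behind the drawer front's outer face. Jars fit only as a close triangle, centres about 37 mm from the well's. When out it is open above; the drawer's sides and back rise 26 mm above the table
- jar_a: amber glass candle jar with a black screw lid and a paper label, a cylinder 60 mm across and 66 mm tall (lid nearly the same width), 190 g nominal; grasp it across its diameter near the top. Origin: centre of its underside, z up. Stands upright on the table beside the chest at the start
- jar_b: amber glass candle jar with a black screw lid and a paper label, a cylinder 60 mm across and 66 mm tall (lid nearly the same width), 190 g nominal; grasp it across its diameter near the top. Origin: centre of its underside, z up. Stands upright on the table beside the chest at the start
- jar_c: amber glass candle jar with a black screw lid and a paper label, a cylinder 57 mm across and 63 mm tall (lid nearly the same width), 190 g nominal; grasp it across its diameter near the top. Origin: centre of its underside, z up. Stands upright on the table beside the chest at the start
- tape: bystander: roll of brown kraft paper tape standing on end beside the chest, 69 mm across, 50 mm tall. Origin: centre of its underside
- wide_stamp: bystander: wooden block stamp 62 x 85 x 22 mm lying on the rear part of the chest's top. Origin: centre of its underside
- glue: bystander: glue stick standing at the table's front left, 27 mm across, 87 mm tall. Origin: centre of its underside
- egg: bystander: turned wooden egg standing at the table's front right, 43 mm across, 57 mm tall. Origin: centre of its underside
- bone_tool: bystander: flat bone folder, 22 x 148 x 4 mm, lying at the table's front edge. Origin: centre of its underside
Mind the look-alikes: they are no part of the job. Leave any turquoise look-alike of the jar_c alone.

How it is judged (in metres and radians):
On the way, in this order (a step that is already met when the one before it is completed fails the run):
1. the pad is pressed and the latch gives (value of joint latch above 0.003 m), for 0.02 s.
2. the hidden drawer has sprung fully out (value of joint drawer above 0.145 m), for 0.1 s.
3. all three jars stand in the well of the open drawer (horizontal distance between each of jar_a, jar_b, jar_c and well below 0.046 m and z of jar_a in the frame of well between -0.005 and 0.006 m and angle between each of jar_a, jar_b, jar_c's own z axis and vertical below 0.1 rad and z of jar_b in the frame of well between -0.005 and 0.006 m and z of jar_c in the frame of well between -0.005 and 0.006 m and value of joint drawer above 0.14 m), for 0.2 s.
At the end, for the whole second after the job is handed in: The drawer is shut and latched (joint within 3 mm of 0, pad up again to within 2 mm), and all three jars are at rest inside it, upright within 0.1 rad, standing on the well's floor (within 6 mm) with their centres within 46 mm of the well's centre (horizontal distance between each of jar_a, jar_b, jar_c and well below 0.046 m and z of jar_a in the frame of well between -0.005 and 0.006 m and angle between each of jar_a, jar_b, jar_c's own z axis and vertical below 0.1 rad and z of jar_b in the frame of well between -0.005 and 0.006 m and z of jar_c in the frame of well between -0.005 and 0.006 m and value of joint drawer between -0.003 and 0.003 m and value of joint latch below 0.002 m and linear speed of each of jar_a, jar_b, jar_c below 0.02 m/s); the robot touches nothing.
It fails at once if a jar is tipped over (more than 0.6 rad) (angle between any of jar_a, jar_b, jar_c's own z axis and vertical above 0.6 rad).
It fails at once if a bystander (tape, block stamp on the chest, glue stick, egg, bone folder) is shifted by more than 30 mm (distance of any of tape, wide_stamp, glue, egg, bone_tool from where it was at the start of the episode above 0.03 m).
It also fails if it takes over 72 s, if anything falls off the work surface, if the arm or the gripper's body presses on something with over 40 N, if the wrist force passes 120 N, or if a joint passes its speed limit or range.

## Robot

A 6-joint arm with a two-finger parallel gripper is mounted at the origin on a cart in front of the work surface, level with it; the furniture and walls round the work are solid. World frame = base frame: x ahead of the robot, y to its left, z up, the work surface at z = 0. Lengths are in mm, angles in rad, forces in N, time in s.
With the tool pointing down it reaches from about 225 to 725 mm from the base axis. Payload 3.1 kg.
Tool frame: the origin (TCP) lies at the very end of the fingers, on their centre line; the grasp point (between the pads) lies arm.hold_point_z behind it (arm.hold_point_z is the distance from the TCP to the grasp point, in mm); z points along the fingers, y is the line along which they close (so a half turn about z gives the same grasp; the last joint's range is limited). The gripper opens to 85 mm and grips with 20 to 120 N. Pads are 22 mm wide; open, the fingers measure 114 mm over their backs; the gripper's body (76 mm by 85 mm) begins 54 mm behind the grasp point. The pads swing forward as they close: fully open they stand 13 mm farther back than shut.
Start: joints at [0.987, 0.048, 0.099, 1.622, 0, 1.443], TCP at [231.1, 471.391, 231.312] pointing down, gripper open.
Joint ranges: [-2.91, 2.91], [-0.99, 1.94], [-1.21, 1.42], [-2.12, 2.29], [-1.49, 1.47], [-3.14, 3.14]. Speed limits (rad/s): [2.79, 2.79, 3.14, 3.14, 3.14, 3.14].

## Interface

Orientations are given as [roll, pitch, yaw] about the fixed x, y, z axes, in that order (R = Rz(yaw) Ry(pitch) Rx(roll)).
In Python, from rig import telemetry, eyes, ticket, arm gives the robot as it stands. The module is installed in compiled form; this text tells all that it offers.
- The arm moves only by the shell command python3 -m handwheel 'ROWS' [OPENING] [FORCE]. ROWS is JSON, a list of rows, each a list of 6 numbers: the shift along the tool's x, y, z in units of 0.05 m (1.0 is 0.05 m), then the turn, a rotation vector about the tool's x, y, z in units of 5 degrees (1.0 is 5 degrees). In form: [[tx, ty, tz, wx, wy, wz], ...]. A call has 1 to 10 rows; each row shifts and turns the commanded pose from where the row before left it, along the tool's axes as they then stand; what a row does not reach is not made up. A row lasts 1/8 s, in which the tool goes at most 62.5 mm and 10.7 degrees, less where a joint would pass 70% of its speed; a pose out of reach is approached as far as the arm can. A call with a number of a shift or a turn outside -1 to 1 is refused whole. A call with a gripper value outside its range is refused whole. OPENING is the opening, from -1 (shut) to 1 (fully open), set as the call begins (- or left out, the last holds). The fingers move at their own pace and stop on an object; FORCE is the grip in N (left out, the last holds). Time passes only in rows, so rows that do not move let the fingers close. It gives the time, the measured TCP pose, the force, the opening and the grip force at its end, in the units of the state.
- telemetry.state(): the state, without advancing time (a new reading comes with each control period).
- eyes.grab_frame(name): name is "scene" or "top"; returns a dict with "color" (400x640x3 uint8, blue, green, red), "fovy" (degrees; the focal length in pixels is half the picture's height over the tangent of half this angle, whatever the lens; pixels are square), "cx", "cy" (the principal point, pixels), "rvec" (rotation vector, rad) and "tvec" (3), from world to camera coordinates, as OpenCV has them. Camera axes: x right, y down, z forward; pixel columns grow to the right and rows downward; lengths in mm; the calibration is good to about 2 mm. A picture is of the moment at which its call begins. There is no depth.
- ticket.close_job(): hands the job in; it is judged then, once.
The state is a dict: "time_s": time; "q": joint angles; "qvel": joint speeds; "joint_efforts": joint torques, N m; "position": TCP position; "tcp_rot": TCP orientation; "contact_force": force on the tool from outside, world axes, zero at the start; "moment": the same for the moment, N m; "opening": finger opening in mm; "gripper_force": force on a finger pad.
Only numpy, scipy, OpenCV 4.12 (cv2) and the standard library are available. Lean on these libraries where they do the work, as an engineer would, in place of code of your own. Each camera call takes 0.05 s, during which the arm holds its last target. There are 200 camera calls.

## Working session

There is one attempt and no reset: what is moved stays moved. The work goes in short steps, Python scripts to look and compute and a shell command to move; the robot and the scene stay as the last step left them, time stands still between calls to the robot, and variables do not carry over. Pictures are saved under pics/ and viewed, at most 10 in all, crops included, and the job is handed in when it is done.

```bash
mkdir -p pics; cat > h.py <<'E'
import numpy as np, cv2
from rig import telemetry, eyes, ticket, arm
def grab(n):
    f=eyes.grab_frame(n); im=f["color"]; h=im.shape[0]
    fl=h/2/np.tan(np.radians(f["fovy"])/2)
    K=np.array([[fl,0,f["cx"]],[0,fl,f["cy"]],[0,0,1]])
    R=cv2.Rodrigues(np.array(f["rvec"],float))[0]; t=np.array(f["tvec"],float).ravel()
    return im,K,R,t
def onplane(c,u,v,z):
    im,K,R,t=c; d=R.T@np.linalg.inv(K)@np.array([u,v,1.]); o=-R.T@t
    return o+d*(z-o[2])/d[2]
def proj(c,p):
    im,K,R,t=c; q=K@(R@np.array(p,float)+t); return q[:2]/q[2]
E
python3 - <<'E'
from h import *
s=telemetry.state(); print({k:np.round(v,3) for k,v in s.items()}, arm.hold_point_z)
for n in("top","scene"):
    c=grab(n); cv2.imwrite(f"pics/{n}0.png",c[0]); print(n,-c[2].T@c[3],c[1][0,0])
E
```

```text
{'time_s': np.float64(0.0), 'q': array([0.987, 0.049, 0.098, 1.622, 0.   , 1.443]), 'qvel': array([-0.   ,  0.   ,  0.001,  0.001,  0.001,  0.001]), 'joint_efforts': array([ 0.0000e+00, -3.3878e+01,  3.2002e+01,  2.0000e-02, -0.0000e+00,
        0.0000e+00]), 'position': array([230.761, 470.878, 230.111]), 'tcp_rot': array([-3.139, -0.   ,  2.686]), 'contact_force': array([ 0.947, -0.   , -0.614]), 'moment': array([-0.012, -0.036,  0.055]), 'gripper_force': np.float64(0.0), 'opening': np.float64(85.31)} 18.700000000000003
top [ 510.54591916   51.25489785 1043.03019389] 466.1291586539948
scene [-126.64960411 -590.8422583   579.20622498] 402.96545246001324
```

View pics/top0.png

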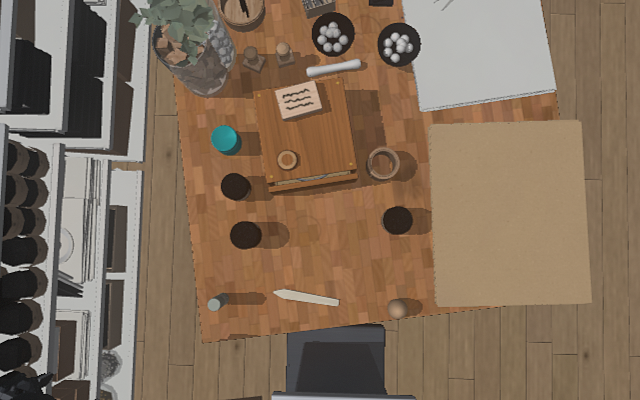

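View pics/scene0.png

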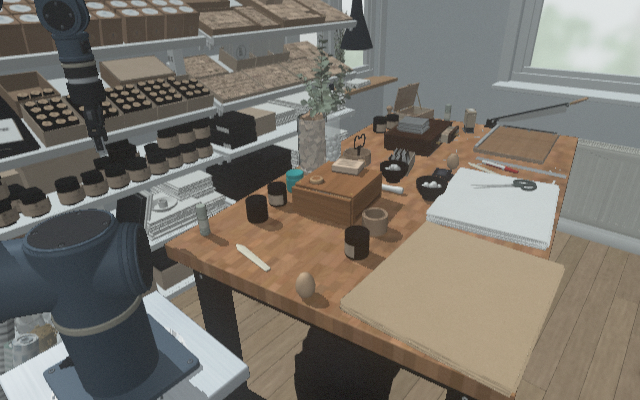

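The top view shows jars at about (235,186), (245,235) and (398,220), the pad at (288,159), the tape at (383,163) and the turquoise decoy at (225,139). The chest is slightly yawed. Next: a zoom on the chest corners.

```bash
python3 - <<'E'
from h import *
c=grab("top"); im=c[0]
cv2.imwrite("pics/zoom.png",cv2.resize(im[70:200,240:370],None,fx=4.6,fy=4.6,interpolation=cv2.INTER_CUBIC))
m=(im.max(2)<60).astype(np.uint8)
n,l,st,ce=cv2.connectedComponentsWithStats(cv2.morphologyEx(m,cv2.MORPH_OPEN,np.ones((5,5),np.uint8)))
for s in((235,186),(245,235),(398,220)):
    i=l[s[1],s[0]]; 
    ct=max(cv2.findContours((l==i).astype(np.uint8),0,2)[0],key=len); (u,v),r=cv2.minEnclosingCircle(ct)
    print(st[i],ce[i].round(1),(round(u,1),round(v,1),round(r,1)),onplane(c,*ce[i],66).round(1),"d",round(2*np.sqrt(st[i][4]/np.pi)*(1043-66)/466,1))
print("pad",onplane(c,288,159,98).round(1),"tape",onplane(c,383,162,50).round(1),"turq",onplane(c,225,138,63).round(1))
E
```

```text
[221 173  30  27 598] [234.9 186.2] (235.5, 186.0, 14.8) [601.3 240.4  66. ] d 57.9
[231 222  30  27 663] [245.3 234.8] (245.5, 235.0, 15.3) [499.5 215.2  66. ] d 60.9
[384 207  28  27 633] [397.4 220. ] (397.3, 219.8, 14.5) [ 537.9 -102.4   66. ] d 59.5
pad [656.5 127.4  98. ] tape [661.8 -72.5  50. ] turq [704.  265.7  63. ]
```

View pics/zoom.png

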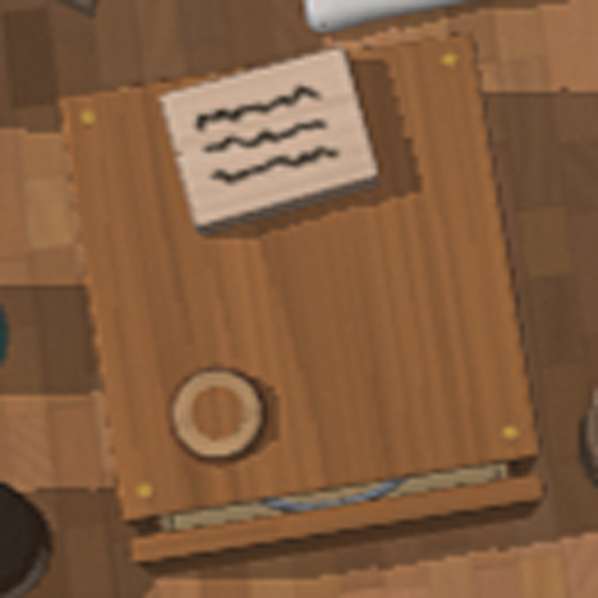

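The zoom shows the chest's top corners at FL (123,520), FR (538,458), BL (62,100) and BR (472,38), with the pad at (218,414).

```bash
python3 - <<'E'
from h import *
c=grab("top"); P=lambda x,y,z:onplane(c,(x+.5)/4.6-.5+240,(y+.5)/4.6-.5+70,z)
fl,fr,bl,br=[P(*a,88) for a in((123,520),(538,458),(62,100),(472,38))]
for a,b in((fl,fr),(bl,br),(fl,bl),(fr,br)): print(np.linalg.norm(a-b).round(1),np.degrees(np.arctan2(*(b-a)[[1,0]])).round(1))
o=(fl+fr+bl+br)/4; d=(bl+br-fl-fr)/2; d+= np.array([ (fl+bl-fr-br)[1]/2, -(fl+bl-fr-br)[0]/2,0]); y=np.arctan2(d[1],d[0]); x=np.array([np.cos(y),np.sin(y)]);n=np.array([-x[1],x[0]])
print("o",o.round(1),"yaw",y, "pad pred",(o[:2]-58*x+45*n).round(1),"meas",P(218,414,98).round(1))
w=o[:2]+x*(-116-155+91); print("well out",w.round(1),"front out",(o[:2]-271*x).round(1), "front shut",(o[:2]-116*x).round(1),"x",x)
for k in range(3):
    print([ (k*120+s, (w+37*np.array([np.cos(np.radians(k*120+s)+y),np.sin(np.radians(k*120+s)+y)])).round(1)) for s in(0,60)])
E
```

```text
187.9 -80.2
187.9 -80.2
193.5 9.9
193.6 9.9
o [719.3  95.6  88. ] yaw 0.17249920841389635 pad pred [654.4 130. ] meas [655.2 129.4  98. ]
well out [542.   64.7] front out [452.3  49.1] front shut [605.   75.7] x [0.98515887 0.171645  ]
[(0, array([578.4,  71.1])), (60, array([554.7,  99.5]))]
[(120, array([518.2,  93.1])), (180, array([505.5,  58.4]))]
[(240, array([529.2,  30. ])), (300, array([565.7,  36.3]))]
```

```bash
cat > to.py <<'E'
import sys
from h import *
from scipy.spatial.transform import Rotation as Ro
# chest-local target: x y z [yaw offset deg]; prints remaining shift in tool axes (units)
Y=.1725; O=np.array([719.3,95.6,0])
def show(lx,ly,z,yo=0):
    s=telemetry.state(); p=np.array(s["position"]); R=Ro.from_euler("xyz",s["tcp_rot"])
    T=O+Ro.from_euler("z",Y).apply([lx,ly,z]); G=Ro.from_euler("xyz",[np.pi,0,np.pi+Y+np.radians(yo)])
    print("t",s["time_s"],"pos",p.round(1),"F",np.round(s["contact_force"],1),"open",round(s["opening"],1),"grip",round(s["gripper_force"],1),"q6",round(s["q"][5],2))
    print("target",T.round(1),"shift",(R.inv().apply(T-p)/50).round(2),"turn",(np.degrees((R.inv()*G).as_rotvec())/5).round(2),"shift after turn",(G.inv().apply(T-p)/50).round(2))
if __name__=="__main__": show(*map(float,sys.argv[1:]))
E
python3 -m handwheel '[[0,0,0,0,0,-0.9],[0,0,0,0,0,-0.9],[0,0,0,0,0,-0.9],[0,0,0,0,0,-0.9],[0,0,0,0,0,-0.9],[0,0,0,0,0,-0.9],[0,0,0,0,0,-0.9],[0,0,0,0,0,-0.9]]' -1 40; python3 to.py -58 45 120
```

```text
time_s: 1.2
position: [231.0, 471.2, 230.9]
tcp_rot: [-3.141, -0.001, -2.966]
contact_force: [1.0, 0.6, 0.5]
opening: 0.1
gripper_force: 0.0
t 1.2 pos [231.  471.2 230.9] F [1.  0.6 0.5] open 0.1 grip 0.0 q6 0.81
target [654.4 130.  120. ] shift [-7.15 -8.2   2.22] turn [-0.01 -0.01  0.03] shift after turn [-7.17 -8.18  2.22]
```

```bash
python3 -m handwheel '[[-0.72,-0.82,0,0,0,0],[-0.72,-0.82,0,0,0,0],[-0.72,-0.82,0,0,0,0],[-0.72,-0.82,0,0,0,0],[-0.72,-0.82,0,0,0,0],[-0.72,-0.82,0.4,0,0,0],[-0.72,-0.82,0.4,0,0,0],[-0.72,-0.82,0.4,0,0,0],[-0.72,-0.82,0.5,0,0,0],[-0.72,-0.82,0.5,0,0,0]]' >/dev/null;python3 -m handwheel '[[0,0,0,0,0,0],[0,0,0,0,0,0]]' >/dev/null; python3 to.py -58 45 89
```

```text
t 2.7 pos [655.6 129.4 120.8] F [ 0.6  0.3 -0.1] open 0.3 grip 0.0 q6 -0.08
target [654.4 130.   89. ] shift [0.02 0.02 0.64] turn [ 0.01 -0.02 -0.  ] shift after turn [0.02 0.02 0.64]
```

```bash
python3 -m handwheel '[[0,0,0.2,0,0,0],[0,0,0.2,0,0,0],[0,0,0.1,0,0,0],[0,0,0.08,0,0,0],[0,0,0.08,0,0,0],[0,0,0,0,0,0]]'; python3 -m handwheel '[[0,0,-0.3,0,0,0],[0,0,-0.5,0,0,0],[0,0,-0.8,0,0,0],[0,0,0,0,0,0],[0,0,0,0,0,0],[0,0,0,0,0,0],[0,0,0,0,0,0],[0,0,0,0,0,0]]' 1 ; python3 - <<'E'
from h import *
c=grab("top"); cv2.imwrite("pics/open.png",c[0])
E
```

```text
time_s: 3.45
position: [655.7, 129.8, 91.0]
tcp_rot: [3.141, 0.001, -2.969]
contact_force: [-5.0, 1.3, 9.4]
opening: -0.1
gripper_force: 4.4
time_s: 4.45
position: [655.7, 129.3, 167.3]
tcp_rot: [3.141, -0.002, -2.969]
contact_force: [0.4, -0.2, -0.0]
opening: 85.1
gripper_force: 0.0
```

View pics/open.png

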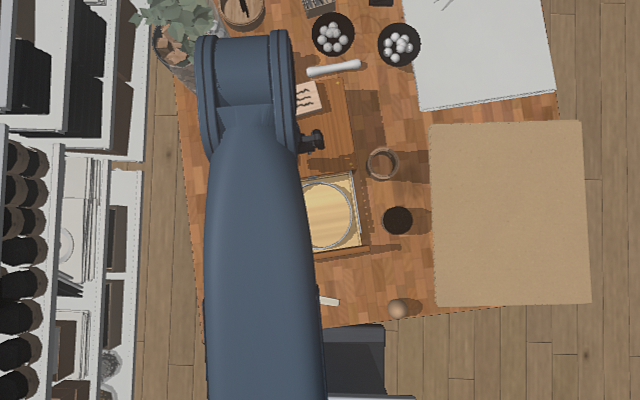

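The drawer is fully out, with its well visible at about (330,215). I'm going for the rear left jar.

```bash
python3 -m handwheel '[[0.2,0.6,0,0,0,0],[0.2,0.6,0,0,0,0],[0.2,0.6,0,0,0,0],[0.08,0.56,0,0,0,0],[0,0,0.6,0,0,0],[0,0,0.6,0,0,0],[0,0,0.5,0,0,0],[0,0,0,0,0,0]]' 1 40 >/dev/null; python3 to.py -91.4 162.9 24; python3 - <<'E'
from h import *
c=grab("scene"); cv2.imwrite("pics/s1.png",cv2.resize(c[0][130:290,180:420],None,fx=3.3,fy=3.3)); s=telemetry.state()["position"]; print(proj(c,[601,240,66]),proj(c,s))
E
```

```text
t 5.5 pos [600.  239.1  80.1] F [-0.9 -0.4 -0.6] open 85.7 grip 0.0 q6 0.1
target [601.3 240.4  24. ] shift [-0.04  0.02  1.12] turn [-0.01 -0.07  0.  ] shift after turn [-0.03  0.02  1.12]
[277.06781658 184.21099259] [276.87286078 179.29370696]
```

View pics/s1.png

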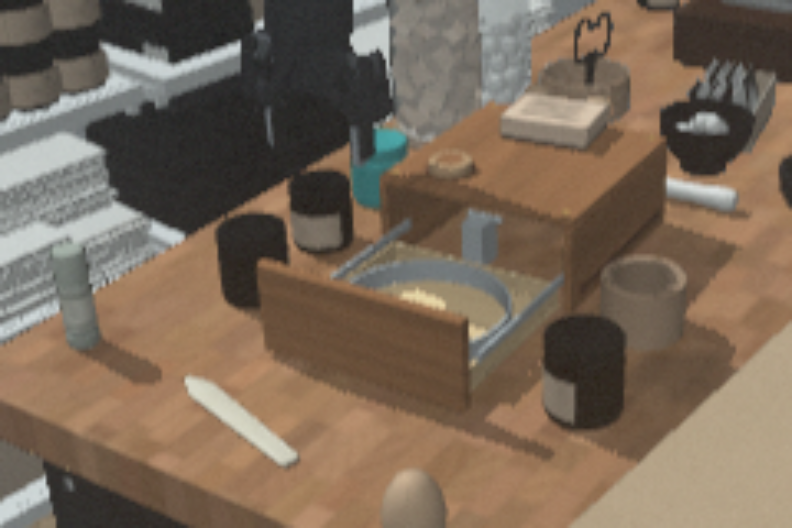

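The fingers straddle the jar in the scene zoom: lid at (320,178), fingers at x=268 and x=362. Descending and gripping.

```bash
python3 -m handwheel '[[-0.03,0.02,0.4,0,0,0],[0,0,0.4,0,0,0],[0,0,0.3,0,0,0],[0,0,0,0,0,0]]' >/dev/null; python3 -m handwheel '[[0,0,0,0,0,0],[0,0,0,0,0,0],[0,0,0,0,0,0],[0,0,0,0,0,0],[0,0,0,0,0,0]]' -1 35;  python3 -m handwheel '[[0,0,-0.3,0,0,0],[0,0,-0.5,0,0,0],[0,0,-0.5,0,0,0],[0,0,-0.3,0,0,0],[0,0,0,0,0,0]]'; python3 to.py -147.5 18.5 33
```

```text
time_s: 6.68
position: [604.8, 242.0, 29.9]
tcp_rot: [3.14, 0.003, -2.969]
contact_force: [-0.5, 2.0, 8.1]
opening: 55.7
gripper_force: 36.7
time_s: 7.3
position: [604.4, 241.0, 109.3]
tcp_rot: [3.142, 0.002, -2.969]
contact_force: [0.1, -0.1, -2.0]
opening: 55.8
gripper_force: 37.8
t 7.3 pos [604.4 241.  109.3] F [ 0.1 -0.1 -2. ] open 55.8 grip 37.8 q6 0.1
target [570.8  88.5  33. ] shift [ 1.19 -2.89  1.52] turn [ 0.    0.02 -0.  ] shift after turn [ 1.19 -2.89  1.53]
```

```bash
python3 - <<'E'
from h import *
c=grab("scene"); s=telemetry.state()["position"]; u,v=proj(c,s).astype(int); print(u,v)
cv2.imwrite("pics/s2.png",cv2.resize(c[0][v-60:v+60,u-60:u+60],None,fx=4.5,fy=4.5,interpolation=cv2.INTER_CUBIC))
E
```

```text
276 171
```

View pics/s2.png

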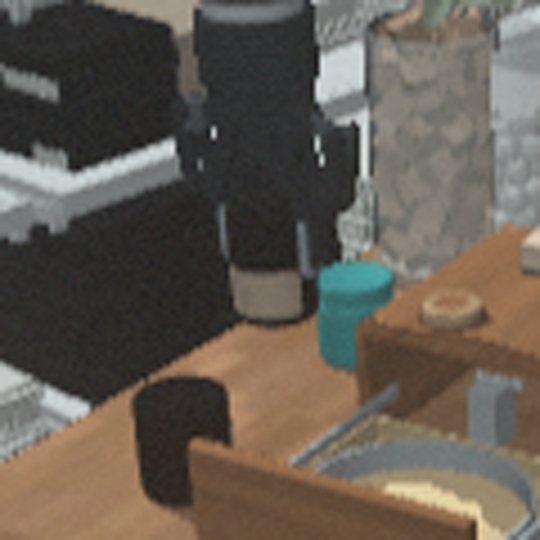

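The jar hangs upright between the fingers, its bottom at about (270,318) in the crop. I'll move clear of the chest's front first, then over the well and down.

```bash
python3 -m handwheel '[[0.5,0,0,0,0,0],[0.65,-0.1,0,0,0,0],[0,-0.5,0,0,0,0],[0,-0.6,0,0,0,0],[0,-0.6,0,0,0,0],[0,-0.6,0,0,0,0],[0,-0.45,0,0,0,0],[0,0,0,0,0,0],[0,0,0,0,0,0]]' >/dev/null; python3 to.py -145.5 18.5 39
```

```text
t 8.475 pos [570.6  91.1 107.1] F [-0.4  1.3 -1. ] open 55.8 grip 37.9 q6 -0.13
target [572.8  88.9  39. ] shift [-0.04 -0.05  1.36] turn [ 0.01 -0.03  0.  ] shift after turn [-0.04 -0.05  1.36]
```

```bash
python3 -m handwheel '[[-0.04,-0.05,0.3,0,0,0],[0,0,0.4,0,0,0],[0,0,0.3,0,0,0],[0,0,0.2,0,0,0],[0,0,0.12,0,0,0],[0,0,0,0,0,0],[0,0,0,0,0,0]]'; python3 to.py -145.5 18.5 38
```

```text
time_s: 9.35
position: [574.6, 88.6, 43.1]
tcp_rot: [-3.141, 0.002, -2.969]
contact_force: [0.9, -0.7, -2.3]
opening: 55.8
gripper_force: 37.9
t 9.35 pos [574.6  88.6  43.1] F [ 0.9 -0.7 -2.3] open 55.8 grip 37.9 q6 -0.13
target [572.8  88.9  38. ] shift [0.03 0.01 0.1 ] turn [-0.    0.02 -0.  ] shift after turn [0.03 0.01 0.1 ]
```

```bash
python3 -m handwheel '[[0.04,0,0.06,0,0,0],[0,0,0.03,0,0,0],[0,0,0,0,0,0]]'; python3 -m handwheel '[[0,0,0.03,0,0,0],[0,0,0,0,0,0]]'; python3 -m handwheel '[[0,0,0.03,0,0,0],[0,0,0,0,0,0]]'
```

```text
time_s: 9.72
position: [572.0, 88.2, 38.0]
tcp_rot: [-3.142, 0.0, -2.969]
contact_force: [-0.6, -0.7, -1.1]
opening: 55.6
gripper_force: 38.0
time_s: 9.98
position: [572.0, 88.2, 37.9]
tcp_rot: [-3.141, 0.001, -2.969]
contact_force: [-4.0, -1.6, 5.5]
opening: 55.8
gripper_force: 38.7
time_s: 10.22
position: [572.9, 88.3, 37.9]
tcp_rot: [-3.141, 0.003, -2.969]
contact_force: [-4.1, -0.9, 10.2]
opening: 55.6
gripper_force: 39.1
```

```bash
python3 -m handwheel '[[0,0,-0.04,0,0,0],[0,0,0,0,0,0],[0,0,0,0,0,0],[0,0,-0.4,0,0,0],[0,0,-0.6,0,0,0],[0,0,-0.5,0,0,0],[0,0,-0.2,0,0,0]]' 0.8; python3 to.py -196 157 85
python3 -m handwheel '[[0.25,0.4,0,0,0,0],[0.25,0.6,0,0,0,0],[0.25,0.6,0,0,0,0],[0.25,0.6,0.1,0,0,0],[0,0.57,0.2,0,0,0],[0,0,0.2,0,0,0],[0,0,0,0,0,0],[0,0,0,0,0,0]]' 1 >/dev/null; python3 to.py -196 157 24
python3 - <<'E'
from h import *
c=grab("top"); cv2.imwrite("pics/t3.png",cv2.resize(c[0][130:270,220:430],None,fx=3.8,fy=3.8,interpolation=cv2.INTER_CUBIC))
E
```

```text
time_s: 11.1
position: [573.0, 88.2, 123.5]
tcp_rot: [-3.141, 0.003, -2.969]
contact_force: [0.2, 0.7, -0.3]
opening: 77.0
gripper_force: 0.0
t 11.1 pos [573.   88.2 123.5] F [ 0.2  0.7 -0.3] open 77.0 grip 0.0 q6 -0.14
target [499.3 216.6  85. ] shift [1.01 2.78 0.77] turn [-0.    0.03  0.  ] shift after turn [1.01 2.78 0.77]
t 12.1 pos [498.7 215.4  96.5] F [ 1.4  0.3 -0.3] open 85.4 grip 0.0 q6 0.11
target [499.3 216.6  24. ] shift [-0.02  0.02  1.45] turn [-0.   -0.01 -0.01] shift after turn [-0.02  0.02  1.45]
```

View pics/t3.png

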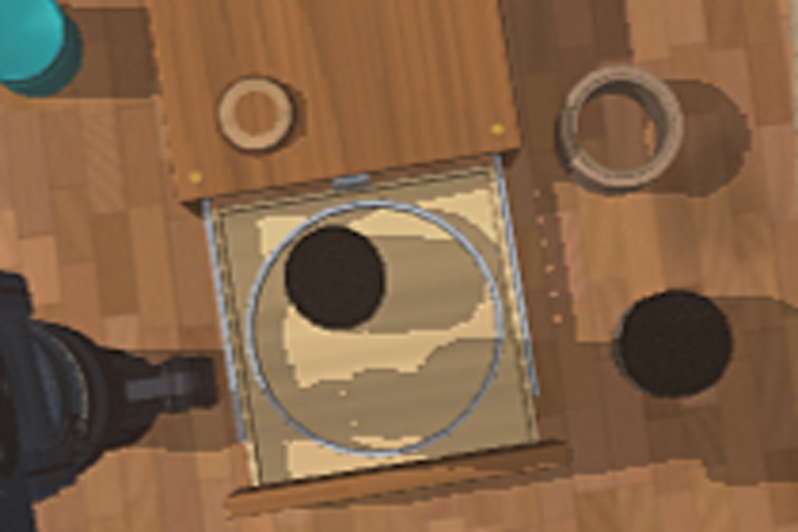

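The jar stands inside the well: lid at (335,277), rim circle centred at (375,328).

```bash
python3 - <<'E'
from h import *
from to import O,Y,Ro
c=grab("top"); Z=3.8
def loc(x,y,z): return Ro.from_euler("z",-Y).apply(onplane(c,(x+.5)/Z-.5+220,(y+.5)/Z-.5+130,z)-O).round(1)
print("well",loc(375,328,28),"jar",loc(335,277,71),"jar3",loc(675,343,66))
E
python3 -m handwheel '[[-0.02,0.02,0.5,0,0,0],[0,0,0.5,0,0,0],[0,0,0.42,0,0,0],[0,0,0,0,0,0]]';python3 -m handwheel '[[0,0,0,0,0,0],[0,0,0,0,0,0],[0,0,0,0,0,0],[0,0,0,0,0,0],[0,0,0,0,0,0]]' -1 35;  python3 -m handwheel '[[0,0,-0.3,0,0,0],[0,0,-0.5,0,0,0],[0,0,-0.5,0,0,0],[0,0,-0.3,0,0,0],[0,0,0,0,0,0]]'; python3 to.py -212 18.5 39
```

```text
well [-178.4   -1.5   28. ] jar [-148.9   15.9   71. ] jar3 [-212.4 -163.7   66. ]
time_s: 12.7
position: [498.3, 216.2, 24.1]
tcp_rot: [-3.141, -0.004, -2.97]
contact_force: [-0.1, -0.1, 0.0]
opening: 85.6
gripper_force: 0.0
time_s: 13.32
position: [501.4, 217.8, 28.0]
tcp_rot: [3.141, 0.004, -2.969]
contact_force: [0.4, 0.2, 4.8]
opening: 58.8
gripper_force: 38.7
time_s: 13.95
position: [500.6, 217.4, 107.1]
tcp_rot: [3.142, 0.002, -2.969]
contact_force: [-0.1, 0.7, -2.3]
opening: 58.8
gripper_force: 38.3
t 13.95 pos [500.6 217.4 107.1] F [-0.1  0.7 -2.3] open 58.8 grip 38.3 q6 0.11
target [507.3  77.4  39. ] shift [ 0.35 -2.78  1.36] turn [ 0.    0.03 -0.  ] shift after turn [ 0.35 -2.78  1.36]
```

```bash
python3 -m handwheel '[[0.15,-0.4,0,0,0,0],[0.16,-0.6,0,0,0,0],[0,-0.6,0,0,0,0],[0,-0.6,0,0,0,0],[0,-0.6,0,0,0,0],[0,0,0,0,0,0],[0,0,0,0,0,0]]' >/dev/null; python3 to.py -210 16.5 39; python3 -m handwheel '[[0,0,0.3,0,0,0],[0,0,0.4,0,0,0],[0,0,0.25,0,0,0],[0,0,0.1,0,0,0],[0,0,0,0,0,0],[0,0,0,0,0,0]]'; python3 to.py -210 16.5 36
```

```text
t 14.825 pos [507.3  76.2 104.7] F [ 0.3  0.2 -2.5] open 58.6 grip 38.5 q6 -0.15
target [509.6  75.8  39. ] shift [-0.05 -0.02  1.31] turn [ 0.01 -0.03 -0.01] shift after turn [-0.04 -0.02  1.31]
time_s: 15.58
position: [509.2, 76.7, 54.1]
tcp_rot: [-3.141, 0.001, -2.969]
contact_force: [-0.6, 0.8, -1.8]
opening: 58.9
gripper_force: 38.5
t 15.575 pos [509.2  76.7  54.1] F [-0.6  0.8 -1.8] open 58.9 grip 38.5 q6 -0.15
target [509.6  75.8  36. ] shift [-0.   -0.02  0.36] turn [-0.    0.02  0.  ] shift after turn [-0.01 -0.02  0.36]
```

```bash
python3 -m handwheel '[[0,-0.02,0.15,0,0,0],[0,0,0.12,0,0,0],[0,0,0.06,0,0,0],[0,0,0,0,0,0],[0,0,0,0,0,0]]'; python3 -m handwheel '[[0,0,0.04,0,0,0],[0,0,0,0,0,0]]'; python3 to.py -210 16.5 36
```

```text
time_s: 16.2
position: [508.8, 75.7, 36.8]
tcp_rot: [3.142, 0.0, -2.969]
contact_force: [-1.2, -1.3, -2.2]
opening: 58.6
gripper_force: 38.6
time_s: 16.45
position: [509.1, 75.7, 36.0]
tcp_rot: [-3.141, 0.001, -2.969]
contact_force: [-2.1, -1.0, 5.0]
opening: 58.7
gripper_force: 38.9
t 16.45 pos [509.1  75.7  36. ] F [-2.1 -1.   5. ] open 58.7 grip 38.9 q6 -0.16
target [509.6  75.8  36. ] shift [-0.01  0.   -0.  ] turn [-0.    0.01  0.  ] shift after turn [-0.01  0.   -0.  ]
```

```bash
python3 -m handwheel '[[0,0,-0.02,0,0,0],[0,0,0,0,0,0],[0,0,0,0,0,0],[0,0,-0.4,0,0,0],[0,0,-0.6,0,0,0],[0,0,-0.5,0,0,0],[0,0,-0.1,0,0,0]]' 0.8 >/dev/null
python3 -m handwheel '[[0.03,-0.5,0,0,0,0],[0.02,-0.7,0,0,0,0],[0,-0.7,0,0,0,0],[0,-0.7,0,0,0,0],[0,-0.6,0,0,0,0],[0,-0.43,0,0,0,0],[0,0,0,0,0,1],[0,0,0,0,0,1],[0,0,0,0,0,1],[0,0,0,0,0,1]]' 1 >/dev/null
python3 -m handwheel '[[0,0,0,0,0,1],[0,0,0,0,0,1],[0,0,0,0,0,1],[0,0,0,0,0,1],[0,0,0,0,0,1],[0,0,0,0,0,1],[0,0,0,0,0,1],[0,0,0,0,0,1],[0,0,0,0,0,1],[0,0,0,0,0,1]]' >/dev/null
python3 -m handwheel '[[0,0,0,0,0,1],[0,0,0,0,0,1],[0,0,0,0,0,1],[0,0,0,0,0,1],[0,0,0,0,0,0],[0,0,0,0,0,0]]' >/dev/null
python3 to.py -212.4 -165 24 -90
python3 - <<'E'
from h import *
c=grab("top"); cv2.imwrite("pics/t4.png",cv2.resize(c[0][130:270,220:430],None,fx=3.8,fy=3.8,interpolation=cv2.INTER_CUBIC))
E
```

```text
t 20.575 pos [ 537.1 -103.4  115.3] F [-0.  -0.3  0.7] open 85.3 grip 0.0 q6 1.08
target [ 538.4 -103.4   24. ] shift [-0.01  0.03  1.83] turn [-0.01 -0.    0.02] shift after turn [-0.    0.02  1.83]
```

View pics/t4.png

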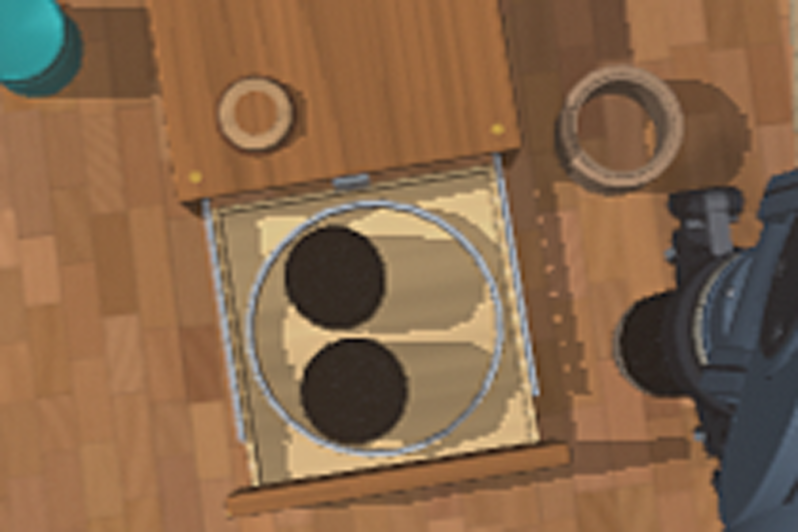

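Both jars stand in the well, lids at (335,277) and (354,390) with a gap between them. The gripper is over the third jar and clear of the tape.

```bash
python3 - <<'E'
from h import *
from to import O,Y,Ro
c=grab("top"); Z=3.8
def loc(x,y,z): return Ro.from_euler("z",-Y).apply(onplane(c,(x+.5)/Z-.5+220,(y+.5)/Z-.5+130,z)-O).round(1)
a,b=loc(335,277,71),loc(354,390,74);w=loc(375,328,28);print(a-w,b-w,np.linalg.norm((a-b)[:2]))
E
python3 -m handwheel '[[0,0.02,0.5,0,0,0],[0,0,0.5,0,0,0],[0,0,0.5,0,0,0],[0,0,0.3,0,0,0],[0,0,0,0,0,0],[0,0,0,0,0,0]]' >/dev/null;python3 to.py -212.4 -165 24 -90; python3 -m handwheel '[[0,0,0,0,0,0],[0,0,0,0,0,0],[0,0,0,0,0,0],[0,0,0,0,0,0],[0,0,0,0,0,0]]' -1 35;  python3 -m handwheel '[[0,0,-0.3,0,0,0],[0,0,-0.5,0,0,0],[0,0,-0.5,0,0,0],[0,0,-0.3,0,0,0],[0,0,0,0,0,0]]'; python3 to.py -180 -38 39 -90
```

```text
[29.5 17.4 43. ] [-33.4  16.1  46. ] 62.913432587961694
t 21.425 pos [ 539.1 -103.7   26.9] F [ 0.4 -0.  -1. ] open 85.8 grip 0.0 q6 1.09
target [ 538.4 -103.4   24. ] shift [ 0.01 -0.01  0.06] turn [0.02 0.01 0.  ] shift after turn [ 0.01 -0.01  0.06]
time_s: 22.05
position: [539.3, -103.8, 27.3]
tcp_rot: [3.139, 0.001, 1.743]
contact_force: [0.1, -0.1, 4.8]
opening: 59.0
gripper_force: 38.8
time_s: 22.68
position: [539.2, -103.7, 107.1]
tcp_rot: [3.139, 0.001, 1.743]
contact_force: [0.6, -0.6, -1.9]
opening: 59.0
gripper_force: 38.5
t 22.675 pos [ 539.2 -103.7  107.1] F [ 0.6 -0.6 -1.9] open 59.0 grip 38.5 q6 1.09
target [548.5  27.3  39. ] shift [2.55 0.63 1.36] turn [ 0.03  0.01 -0.  ] shift after turn [2.55 0.63 1.36]
```

```bash
python3 -m handwheel '[[0.4,0.2,0,0,0,0],[0.6,0.2,0,0,0,0],[0.6,0.23,0,0,0,0],[0.6,0,0,0,0,0],[0.33,0,0,0,0,0],[0,0,0.2,0,0,0],[0,0,0,0,0,0],[0,0,0,0,0,0]]' >/dev/null; python3 to.py -179.4 -39 36 -90
```

```text
t 23.675 pos [547.5  25.6  95.3] F [ 1.2 -0.3 -3. ] open 58.4 grip 38.5 q6 1.32
target [549.3  26.4  36. ] shift [0.01 0.04 1.19] turn [-0.01  0.   -0.02] shift after turn [0.01 0.04 1.19]
```

```bash
python3 -m handwheel '[[0.01,0.03,0.3,0,0,0],[0,0,0.3,0,0,0],[0,0,0.25,0,0,0],[0,0,0.14,0,0,0],[0,0,0,0,0,0],[0,0,0,0,0,0]]'; python3 to.py -179.4 -39 36 -90
```

```text
time_s: 24.42
position: [549.5, 27.4, 46.8]
tcp_rot: [3.141, 0.0, 1.743]
contact_force: [0.1, 0.3, -2.4]
opening: 59.1
gripper_force: 38.5
t 24.425 pos [549.5  27.4  46.8] F [ 0.1  0.3 -2.4] open 59.1 grip 38.5 q6 1.33
target [549.3  26.4  36. ] shift [-0.02 -0.01  0.22] turn [0.01 0.   0.  ] shift after turn [-0.02 -0.01  0.22]
```

```bash
python3 -m handwheel '[[-0.01,0,0.12,0,0,0],[0,0,0.06,0,0,0],[0,0,0.03,0,0,0],[0,0,0,0,0,0],[0,0,0,0,0,0]]'; python3 -m handwheel '[[0,0,0.03,0,0,0],[0,0,0,0,0,0]]'; python3 to.py -179.4 -39 36 -90
```

```text
time_s: 25.05
position: [549.2, 26.9, 35.9]
tcp_rot: [3.141, 0.0, 1.743]
contact_force: [0.0, -0.0, -1.8]
opening: 59.2
gripper_force: 38.7
time_s: 25.3
position: [549.4, 26.9, 35.3]
tcp_rot: [3.141, 0.0, 1.743]
contact_force: [-2.4, 0.1, 4.1]
opening: 58.6
gripper_force: 38.9
t 25.3 pos [549.4  26.9  35.3] F [-2.4  0.1  4.1] open 58.6 grip 38.9 q6 1.33
target [549.3  26.4  36. ] shift [-0.01 -0.   -0.01] turn [0.01 0.   0.  ] shift after turn [-0.01 -0.   -0.01]
```

```bash
python3 -m handwheel '[[0,0,-0.02,0,0,0],[0,0,0,0,0,0],[0,0,0,0,0,0],[0,0,-0.4,0,0,0],[0,0,-0.6,0,0,0],[0,0,-0.6,0,0,0],[0,0,-0.4,0,0,0]]' 0.7 >/dev/null
python3 -m handwheel '[[0.13,-0.4,0,0,0,0],[0.13,-0.55,0,0,0,0],[0.13,-0.6,0,0,0,0],[0.13,-0.6,0,0,0,0],[0.13,-0.5,0,0,0,0],[0.13,-0.4,0,0,0,0],[0,0,0,0,0,-1],[0,0,0,0,0,-1],[0,0,0,0,0,-1],[0,0,0,0,0,-1]]' -1 >/dev/null
python3 -m handwheel '[[0,0,0,0,0,-1],[0,0,0,0,0,-1],[0,0,0,0,0,-1],[0,0,0,0,0,-1],[0,0,0,0,0,-1],[0,0,0,0,0,-1],[0,0,0,0,0,-1],[0,0,0,0,0,-1],[0,0,0,0,0,-1],[0,0,0,0,0,-1]]' >/dev/null
python3 -m handwheel '[[0,0,0,0,0,-1],[0,0,0,0,0,-1],[0,0,0,0,0,-1],[0,0,0,0,0,-1],[0,0,0,0,0,0],[0,0,0,0,0,0]]' >/dev/null
python3 to.py -320 0 42
python3 - <<'E'
from h import *
c=grab("top"); cv2.imwrite("pics/t5.png",cv2.resize(c[0][130:330,200:430],None,fx=3,fy=3,interpolation=cv2.INTER_CUBIC))
E
```

```text
t 29.425 pos [392.2  39.1 135.3] F [ 0.1  0.4 -1.2] open 0.2 grip 0.0 q6 -0.24
target [404.   40.7  42. ] shift [-0.24 -0.01  1.87] turn [-0.    0.   -0.01] shift after turn [-0.24 -0.01  1.87]
```

View pics/t5.png

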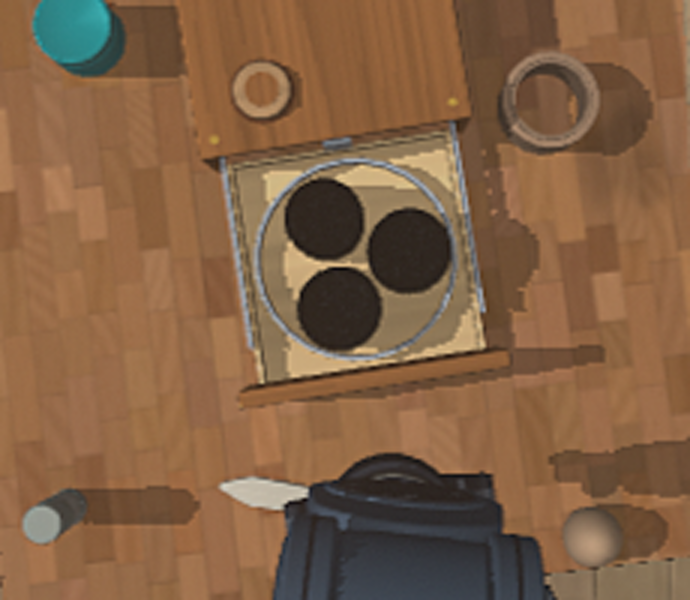

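All three lids are inside the rim circle, at (324,219), (339,308) and (409,250) in the crop, and the bystanders have not moved. Now to lower in front of the board and push.

```bash
python3 -m handwheel '[[-0.1,0,0.5,0,0,0],[-0.14,0,0.6,0,0,0],[0,0,0.5,0,0,0],[0,0,0.27,0,0,0],[0,0,0,0,0,0],[-0.2,0,0,0,0,0],[-0.2,0,0,0,0,0],[-0.1,0,0,0,0,0]]' >/dev/null; python3 to.py -123 0 42
python3 -m handwheel '[[-0.08,0,0,0,0,0],[-0.1,0,0,0,0,0],[-0.12,0,0,0,0,0],[-0.14,0,0,0,0,0],[-0.15,0,0,0,0,0],[-0.15,0,0,0,0,0],[-0.15,0,0,0,0,0],[-0.15,0,0,0,0,0],[-0.15,0,0,0,0,0],[-0.15,0,0,0,0,0]]' >/dev/null; python3 to.py -123 0 42
```

```text
t 30.475 pos [430.4  45.6  42.8] F [ 0.4 -0.9  0.4] open 0.0 grip 0.0 q6 -0.22
target [598.1  74.5  42. ] shift [-3.4  -0.01  0.02] turn [-0.01  0.02  0.  ] shift after turn [-3.4  -0.01  0.02]
t 31.725 pos [491.5  57.   40.8] F [-7.  -0.5  3.9] open 0.0 grip 0.0 q6 -0.19
target [598.1  74.5  42. ] shift [-2.16 -0.02 -0.04] turn [ 0.01 -0.09  0.  ] shift after turn [-2.16 -0.02 -0.02]
```

```bash
python3 -m handwheel '[[-0.15,0,0,0,0,0],[-0.15,0,0,0,0,0],[-0.15,0,0,0,0,0],[-0.15,0,0,0,0,0],[-0.15,0,0,0,0,0],[-0.15,0,0,0,0,0],[-0.15,0,0,0,0,0],[-0.15,0,0,0,0,0],[-0.15,0,0,0,0,0],[-0.15,0,0,0,0,0]]' >/dev/null; python3 to.py -123 0 42; python3 -m handwheel '[[-0.15,0,0,0,0,0],[-0.15,0,0,0,0,0],[-0.12,0,0,0,0,0],[-0.12,0,0,0,0,0],[0,0,0,0,0,0]]' >/dev/null; python3 to.py -123 0 42
```

```text
t 32.975 pos [564.7  70.   40.5] F [-7.6 -0.5  4. ] open -0.3 grip 0.0 q6 -0.17
target [598.1  74.5  42. ] shift [-0.67 -0.03 -0.04] turn [ 0.01 -0.1   0.  ] shift after turn [-0.67 -0.03 -0.03]
t 33.6 pos [592.9  74.6  40.4] F [-4.8 -0.3  0.1] open 0.0 grip 0.0 q6 -0.16
target [598.1  74.5  42. ] shift [-0.1  -0.02 -0.03] turn [ 0.01 -0.06  0.  ] shift after turn [-0.1  -0.02 -0.03]
```

```bash
for i in 1 2 3; do python3 -m handwheel '[[-0.06,0,0,0,0,0],[0,0,0,0,0,0]]' >/dev/null; python3 to.py -123 0 42 | head -1; done
```

```text
t 33.85 pos [595.6  75.1  40.4] F [-6.3 -0.3  0.2] open 0.1 grip 0.0 q6 -0.16
t 34.1 pos [597.5  75.4  40.4] F [-8.4 -1.3  2.5] open 0.1 grip 0.0 q6 -0.16
t 34.35 pos [597.3  75.4  40.3] F [-16.1  -2.7   6.6] open -0.1 grip 0.0 q6 -0.16
```

It has hit the hard stop: the position is stuck and the force is rising. One more nudge, then back off.

```bash
python3 -m handwheel '[[-0.05,0,0,0,0,0],[0,0,0,0,0,0]]' | sed -n '2p;4p'; python3 -m handwheel '[[0.1,0,0,0,0,0],[0.1,0,0,0,0,0],[0.1,0,0,0,0,0],[0.3,0,0,0,0,0],[0.5,0,0,0,0,0],[0.7,0,-0.3,0,0,0],[0.7,0,-0.4,0,0,0],[0.7,0,-0.4,0,0,0],[0.7,0,0,0,0,0],[0.4,0,0,0,0,0]]'; python3 - <<'E'
from h import *
c=grab("top"); cv2.imwrite("pics/t6.png",cv2.resize(c[0][60:330,200:430],None,fx=2.2,fy=2.2,interpolation=cv2.INTER_CUBIC))
E
```

```text
position: [597.2, 75.4, 40.3]
contact_force: [-22.4, -3.0, 10.8]
time_s: 35.85
position: [395.9, 39.3, 98.7]
tcp_rot: [-3.14, 0.006, -2.969]
contact_force: [-0.1, 0.2, 0.4]
opening: -0.3
gripper_force: 0.0
```

View pics/t6.png

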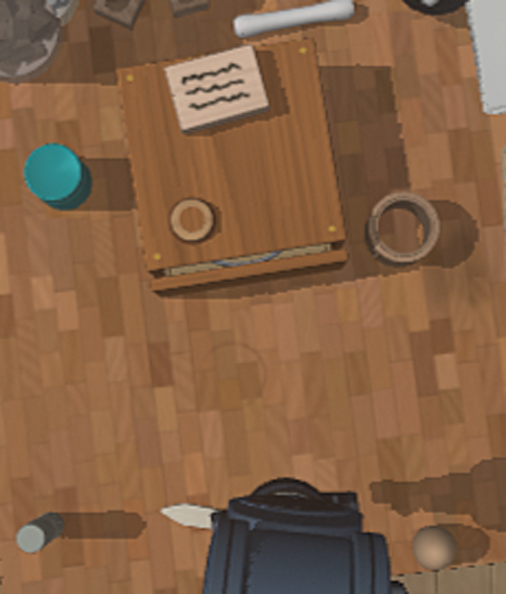

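The drawer is shut as at the start, with its board at (250,270), the pad up at (192,219) and the bystanders in place. The arm is clear. Handing in.

```bash
python3 -m handwheel '[[0,0,0,0,0,0],[0,0,0,0,0,0],[0,0,0,0,0,0],[0,0,0,0,0,0]]' >/dev/null; python3 -c "
from rig import ticket; print(ticket.close_job())"
```

```text
the job is handed in; nothing more can be done
None
```

I handed the job in at about 36 s: all three amber jars stood in the well before I pushed the drawer, it has stayed shut since I let go, and the bystanders look unmoved in the last picture. The hand-in gave no verdict, and the jars could not be seen once the drawer was shut.

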